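# Make up the lemon tray and the tea tray

### The job

Make up two trays from the things standing on the sideboard. Lemon kit, on the plain wooden tray: the squeezer's juice cup standing upright with the reamer seated squarely on top of it, and the lemon lying beside them on the tray; tea kit, on the blue tray: the turquoise beaker upright in the middle of the saucer that is already laid there, and the amber honey jar standing upright on the tray floor beside the saucer. Leave the green jar and the pepper mill where they are, and let go of everything.

Things in the scene. Friction and masses are not known exactly. Their poses are not given: they have to be found in the camera images.
- bamboo_tray: Bright plain-wood serving tray for the lemon kit, fixed. 264 x 164 mm outside (long side along its x), rim 18 mm high and 7 mm thick, inner floor 250 x 150 mm lying 7 mm above the origin; a lug grip sticks out 23 mm at each short end. Origin: centre of its underside, z up.
- blue_tray: Blue painted serving tray for the tea kit, fixed; same shape, sizes and axes as the wooden one. The white saucer already stands on its +x half (about 55 mm from the tray's centre along the tray's x); its -x half is free.
- saucer: White ceramic saucer, 120 mm across and 17 mm high, loose, standing on the blue tray. Its flat round middle (about 70 mm across) lies 6 mm above the origin; from there the rim slopes up. Origin: centre of its underside, z up.
- squeezer_cup: White open juice cup, the squeezer's lower piece: 85 mm across the rim, 72 mm at the foot, 48 mm high, wall 3 mm, mouth 79 mm inside, 80 g. Flat ear handle on its -x side, 12 mm thick (along y), out to 74 mm from the axis, 10 to 44 mm above the foot; can be pinched across its thickness 58 mm from the axis, 32 mm up. Small spout at +x. Origin: centre of underside, z up.
- reamer: White ribbed cone on a disc, the squeezer's upper piece. Disc 86 mm across, 9 to 13 mm above the origin; below it a collar tapering from 72 to 62 mm that drops into the cup's mouth (seated: origin 39 mm above the cup's). Cone 47 mm thick at the disc, 45 mm at 31 mm up, 37 mm at 43 mm, tip at 54 mm. 50 g. Lies collar down. Origin: centre of the collar's bottom, z up.
- lemon: Yellow lemon on its side, 80 mm long and 54 mm thick, 110 g; it can roll. Origin: its centre, about 27 mm above what it lies on; its x axis runs along the long axis (the lemon may have rolled about it).
- honey_jar: Lidded amber glass honey jar with a brass-coloured lid, 58 mm across and 82 mm high (lid 53 mm across, from 66 mm up), 240 g. Origin: centre of its underside, z up.
- beaker: Turquoise tea beaker without a handle, open at the top, 60 mm across at the rim, 55 mm at 10 mm up, foot 44 mm, 74 mm high, 150 g. Origin: centre of its underside, z up.
- spice_jar: Lidded green glass jar with a black lid, same shape as the honey jar (58 x 82 mm). Not wanted on either tray. Origin: centre of its underside, z up.
- pepper_mill: Wooden pepper mill, 54 mm across and 150 mm high, standing behind the work. Origin: centre of its underside, z up.
Not all that is in view belongs to the job. Of the things that look like the honey_jar, the smallest one is meant.

How it is judged:
By the outcome, as a careful person would: the job done as asked, in the order asked, and still so for the second after the job is handed in, with the robot touching nothing.
It also fails if it takes over 125 s, if anything falls off the work surface, if the arm or the gripper's body presses on something with over 40 N, if the wrist force passes 120 N, or if a joint passes its speed limit or range.

### The arm

A 7-joint arm with a two-finger parallel gripper is mounted at the origin on the work surface. World frame = base frame: x ahead of the robot, y to its left, z up, the work surface at z = 0. Lengths are in mm, angles in rad, forces in N, time in s.
With the tool pointing down it reaches from about 400 to 875 mm from the base axis. Payload 19.3 kg.
Tool frame: the origin (TCP) lies at the very end of the fingers, on their centre line; the grasp point (between the pads) lies 19 mm behind it (grip_point_offset is the z of the grasp point in the tool frame, in mm); z points along the fingers, y is the line along which they close (so a half turn about z gives the same grasp; the last joint's range is limited). The gripper opens to 85 mm and grips with 20 to 120 N. Pads are 22 mm wide; open, the fingers measure 114 mm over their backs; the gripper's body (76 mm by 85 mm) begins 54 mm behind the grasp point. The pads swing forward as they close: fully open they stand 13 mm farther back than shut.
Start: joints at [-1.384, 0.521, -0.036, 1.599, 0.021, 1.021, -0.113], TCP at [158.761, 604.491, 210.691] pointing down, gripper open.
Joint ranges: [-2.91, 2.91], [-0.3, 2.13], [-1.5, 1.42], [0.17, 2.43], [-1.26, 4.41], [0.16, 1.93], [-2.52, 2.52]. Speed limits (rad/s): [1.89, 1.89, 2.39, 2.39, 3.01, 3.01, 3.01].

### API

Orientations are given as a 3x3 rotation matrix whose columns are the frame's x, y, z axes.
In Python, from workcell import movep, movel, goto_joints, open_gripper, clamp, wait, inverse_kinematics, read_state, camera, PlanningError, finish_job, grip_point_offset gives the robot as it stands. Calls block until the motion is done:
- movep(position, orientation): joint-space move of the TCP to a pose.
- movel(position, frame=None, max_speed=150, guard=None): straight line of the TCP; frame=None keeps the orientation; max_speed is the mean speed in mm/s. With guard (N) it stops when the force on the tool has changed by that much, and returns True; else False.
- goto_joints(angles): joint-space move.
- open_gripper() and clamp(): open the fingers fully, or close them until they stop; the grip force is fixed at half the most.
- wait(seconds).
- inverse_kinematics(position, orientation): joint angles nearest the present ones, or None.
- read_state(): the state.
- camera(name): name is "side" or "top" or "wrist"; returns a dict with "image" (400x640x3 uint8, blue, green, red), "range_z" (400x640 float32, mm along the optical axis (not along the pixel's ray), 0 where there is no reading), "fx", "fy", "cx", "cy" (pixels), "cam_to_world" (4x4, takes a point from camera to world coordinates). Camera axes: x right, y up, looking along -z (the intrinsics and any distortion apply to the point x, -y, -z); pixel columns grow to the right and rows downward; lengths in mm; the calibration is good to about 2 mm. The wrist camera is an equidistant fisheye: a pixel r from the principal point sees the ray r / f radians off the axis. A picture is of the moment at which its call begins.
A pose or a line that the arm cannot do raises PlanningError and nothing moves.
- finish_job(): hands the job in; it is judged then, once.
The state is a dict: "time": time; "qpos": joint angles; "qvel": joint speeds; "joint_efforts": joint torques, N m; "eef_pos": TCP position; "tool_rot": TCP orientation; "ft_force": force on the tool from outside, world axes, zero at the start; "torque": the same for the moment, N m; "finger_gap": finger opening in mm; "gripper_force": force on a finger pad.
Only numpy, scipy, OpenCV 4.12 (cv2) and the standard library are available. Lean on these libraries where they do the work, as an engineer would, in place of code of your own. Each camera call takes 0.05 s, during which the arm holds its last target. There are 200 camera calls.

## Working session

There is one attempt and no reset: what is moved stays moved. The work goes in short steps, each a Python script; the robot and the scene stay as the last script left them, time stands still between calls to the robot, and variables do not carry over. Pictures are saved under pics/ and viewed, at most 14 in all, crops included, and the job is handed in when it is done.

```bash
ls; mkdir -p pics
python3 - <<'E'
from workcell import *
import cv2,numpy as np,pickle
for n in("top","side"):
    c=camera(n); pickle.dump(c,open(n+'.pkl','wb')); cv2.imwrite(f'pics/{n}0.png',c['image'])
    print(n,c['fx'],c['fy'],c['cx'],c['cy'],np.round(c['cam_to_world'],3).tolist())
s=read_state();print(s,grip_point_offset)
E
```

```text
pics
top 471.58939675769676 471.58939675769676 316.54516977160597 195.3486084526799 [[0.006, 0.973, -0.23, 309.486], [-1.0, 0.006, 0.001, 14.569], [0.002, 0.23, 0.973, 1090.512], [0.0, 0.0, 0.0, 1.0]]
side 385.2777930613731 385.2777930613731 316.4252427196578 197.75569474346656 [[0.885, 0.225, -0.408, 177.818], [-0.465, 0.457, -0.758, -662.702], [0.016, 0.86, 0.509, 519.086], [0.0, 0.0, 0.0, 1.0]]
{'time': 0.1, 'qpos': array([-1.38421673,  0.52192893, -0.03634242,  1.59990139,  0.02119561,
        1.02109491, -0.11280564]), 'qvel': array([ 0.00098395, -0.0035009 ,  0.0015923 , -0.00128668,  0.00035711,
       -0.00027179,  0.00069235]), 'joint_efforts': array([ 3.20401108e-03, -9.28484559e+01,  1.98402040e+00, -3.70532155e+01,
        1.82645756e-02,  5.25411742e-03, -3.05034632e-06]), 'eef_pos': array([158.67669195, 604.21866334, 210.21676652]), 'tool_rot': array([[-9.67211144e-01,  2.53973558e-01, -1.88646747e-04],
       [ 2.53973622e-01,  9.67210699e-01, -9.28931011e-04],
       [-5.34627620e-05, -9.46383723e-04, -9.99999551e-01]]), 'ft_force': array([ 0.04452752, -0.06282954, -0.31314181]), 'torque': array([-0.03702048, -0.00333096, -0.01596429]), 'gripper_force': 0.0, 'finger_gap': 85.65120763267053} -18.700000000000003
```

View pics/top0.png

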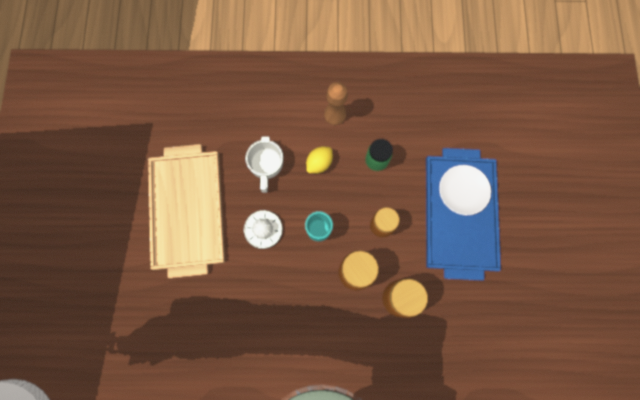

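View pics/side0.png

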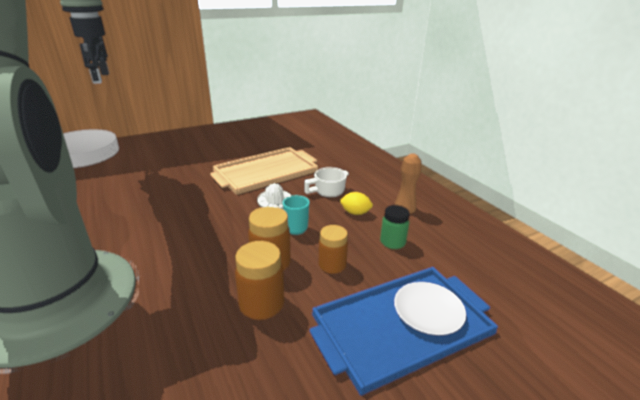

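Top view: wooden tray (186,210), cup (265,158) with its handle toward (264,187), reamer (263,229), lemon (320,160), beaker (319,226), green jar (379,154), mill (336,105), blue tray (463,217) and saucer (465,190). Three things look like the honey jar: (387,221), (360,269) and (408,298). The smallest is (387,221), so I choose that one and check it below by lid size and a crop.

```bash
cat > h.py <<'E'
import numpy as np,cv2
from workcell import *
def ray(c,uv):
    uv=np.atleast_2d(np.asarray(uv,float)); T=np.array(c['cam_to_world'])
    d=np.c_[(uv[:,0]-c['cx'])/c['fx'],-(uv[:,1]-c['cy'])/c['fy'],-np.ones(len(uv))]
    return T[:3,3],d@T[:3,:3].T
def plane(c,uv,z):
    o,d=ray(c,uv); return o+d*((z-o[2])/d[:,2])[:,None]
def cloud(c):
    v,u=np.mgrid[:400,:640]; o,d=ray(c,np.c_[u.ravel(),v.ravel()])
    return (o+d*np.asarray(c['range_z']).reshape(-1,1)).reshape(400,640,3)
def R(yaw): # tool down; closing axis y at angle yaw in world
    y=np.array([np.cos(yaw),np.sin(yaw),0]); z=np.array([0,0,-1.]); return np.c_[np.cross(y,z),y,z]
def mask(c,lo,hi,box,minz=None):
    m=cv2.inRange(cv2.cvtColor(c['image'],cv2.COLOR_BGR2HSV),lo,hi)>0
    k=np.zeros_like(m); x0,y0,x1,y1=box; k[y0:y1,x0:x1]=1; m&=k
    if minz is not None: m&=cloud(c)[:,:,2]>minz
    n,l,s,_=cv2.connectedComponentsWithStats(m.astype(np.uint8))
    return l==1+np.argmax(s[1:,4])
def px(m): v,u=np.nonzero(m); return np.c_[u,v]
def circ(P): # min enclosing circle of planar pts
    (x,y),r=cv2.minEnclosingCircle(P[:,:2].astype(np.float32)); return np.round([x,y,r],1)
E
cat > m.py <<'E'
from h import *; import pickle
c=pickle.load(open('top.pkl','rb')); C=cloud(c); s=pickle.load(open('side.pkl','rb'))
def rep(n,m,z):
    P=plane(c,px(m),z); r=cv2.minAreaRect(P[:,:2].astype(np.float32))
    Z=C[m][:,2]; print(n,'circ',circ(P),'mean',P[:,:2].mean(0).round(1),'rect',np.round(np.r_[r[0],r[1],r[2]],1),'z5/50/95',np.percentile(Z,[5,50,95]).round(1),m.sum()); return P
Y=((15,90,90),(32,255,255))
rep('jarA',mask(c,*Y,(365,200,402,240),60),82)
rep('jarB',mask(c,*Y,(335,245,382,292),70),120)
rep('jarC',mask(c,*Y,(385,275,432,320),70),120)
P=rep('lemon',mask(c,(20,120,90),(35,255,255),(300,140,340,178)),27)[:,:2]
w,V=np.linalg.eigh(np.cov(P.T)); print('lemon axis',np.arctan2(V[1,1],V[0,1]),4*np.sqrt(w))
rep('beaker rim',mask(c,(80,80,50),(100,255,255),(300,205,340,245),64),74)
W=((0,0,110),(180,70,255))
m=mask(c,*W,(240,130,292,200),20)
rep('cup all',m,40); rep('cup rim',mask(c,*W,(240,130,292,200),43),48)
Pm=C[m]; h=Pm[Pm[:,0]<Pm[:,0].min()+22]; print('handle',h.mean(0)); sp=Pm[Pm[:,0]>Pm[:,0].max()-5]; print('spout',sp.mean(0))
rep('reamer',mask(c,*W,(240,205,288,252),7),13); q=C[205:252,240:288].reshape(-1,3); q=q[q[:,2]>42]; print('ream tip',q.mean(0),len(q))
rep('saucer',mask(c,*W,(430,158,498,222)),24)
rep('blue',cv2.morphologyEx((mask(c,(100,120,60),(125,255,255),(415,140,515,290))|mask(c,*W,(430,158,498,222))).astype(np.uint8),cv2.MORPH_CLOSE,np.ones((5,5)))>0,15)
rep('wood',mask(c,(8,20,150),(30,160,255),(140,135,235,285)),15)
for n,b in(('blue',(415,140,515,290)),('wood',(135,135,235,285))):
    k=C[b[1]:b[3],b[0]:b[2]].reshape(-1,3); k=k[(k[:,2]>14)&(k[:,2]<22)]; r=cv2.minAreaRect(k[:,:2].astype(np.float32)); print(n,'depth rim',np.round(np.r_[r[0],r[1],r[2]],1),len(k))
print('table z',np.median(C[330:345,500:560,2]))
cv2.imwrite('pics/crop.png',cv2.resize(c['image'][185:325,230:440],None,fx=3.5,fy=3.5,interpolation=cv2.INTER_CUBIC))
E
python3 m.py
```

```text
jarA circ [ 493.6 -137.2   28.2] mean [ 493.4 -137.1] rect [ 4.937e+02 -1.365e+02  5.290e+01  5.460e+01  3.000e-01] z5/50/95 [68.5 81.4 84.3] 504
jarB circ [384.6 -74.1  38. ] mean [384.6 -74.1] rect [384.2 -73.9  73.6  74.9  89.6] z5/50/95 [ 88.1 114.6 117.4] 1100
jarC circ [ 329.4 -170.3   38.9] mean [ 328.8 -170.5] rect [ 329.3 -170.1   76.    74.9   44.3] z5/50/95 [ 88.9 114.5 117.6] 1167
lemon circ [646.5   8.1  39.9] mean [647.    8.6] rect [6.478e+02 8.200e+00 6.670e+01 6.150e+01 4.000e-01] z5/50/95 [ 1.1 44.4 53.5] 588
lemon axis 2.4377057809041625 [56.31114905 77.77761268]
beaker rim circ [481.8   9.3  31.2] mean [484.8   8.6] rect [483.3   9.   57.5  57.6  45.4] z5/50/95 [66.8 73.2 77.2] 151
cup all circ [632.6 135.5  65.8] mean [642.6 138.2] rect [635.8 130.4 120.8  83.6  29.3] z5/50/95 [22.  43.  49.7] 495
cup rim circ [633.6 134.1  61.9] mean [638.7 137.7] rect [636.4 130.8 109.5  83.1  31.3] z5/50/95 [43.5 46.9 50.8] 247
handle [ 309.48605816   14.56908961 1090.5124768 ]
spout [694.89828593 134.97053411  44.77353411]
reamer circ [483.2 137.7  43.3] mean [483.1 138. ] rect [483.2 138.4  84.8  84.3  46. ] z5/50/95 [10.1 14.5 51.7] 1082
ream tip [478.17799221 134.08876459  71.51942072] 227
saucer circ [ 577.9 -332.1   61.3] mean [ 577.3 -332.1] rect [ 578.3 -332.6  121.4  120.    42.8] z5/50/95 [ 8.8 15.7 24.5] 2094
blue circ [ 526.3 -327.   157.5] mean [ 522.  -324.8] rect [ 526.4 -325.8  164.4  306.5   87.2] z5/50/95 [ 5.  10.1 21.5] 8549
wood circ [530.  321.2 161.6] mean [525.6 320.8] rect [530.  321.3 314.1 168.1   6.2] z5/50/95 [ 4.   8.4 19. ] 8944
blue depth rim [ 526.3 -325.3  165.3  309.5   87.5] 2788
wood depth rim [529.8 320.2 310.3 165.3   6.3] 1758
table z -0.16573585634603205
```

View pics/crop.png

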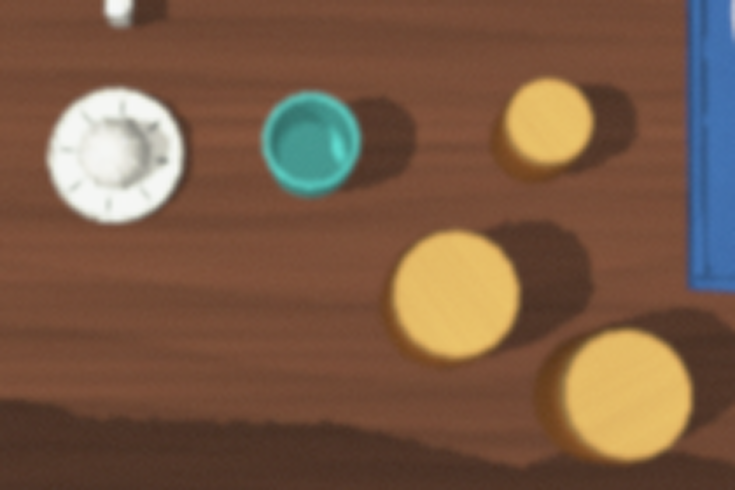

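The crop shows the small lid at crop (549,122), against two larger lids at (456,294) and (628,395). The small one is 53 mm across and 82 mm high, so it is the honey jar. The trays and saucer also match their given sizes. The cup mask was incomplete, so I refine that before picking it up.

```bash
cat > cup.py <<'E'
from h import *; import pickle
c=pickle.load(open('top.pkl','rb'))
m=mask(c,(0,0,95),(180,80,255),(240,130,292,200)).astype(np.uint8)
m=cv2.morphologyEx(m,cv2.MORPH_CLOSE,np.ones((7,7)))
cn=max(cv2.findContours(m,cv2.RETR_EXTERNAL,cv2.CHAIN_APPROX_NONE)[0],key=cv2.contourArea)[:,0]
P=plane(c,cn,46)[:,:2]
P0=np.array([645,136.])
for _ in range(6):   # circle fit on rim points only (drop handle, spout)
    d=P-P0; r=np.hypot(*d.T); k=(abs(r-42.5)<5)&(abs(d[:,1])>12)
    A=np.c_[2*P[k],np.ones(k.sum())]; s=np.linalg.lstsq(A,(P[k]**2).sum(1),rcond=None)[0]; P0=s[:2]; rr=np.sqrt(s[2]+P0@P0)
print('cup',P0,rr,k.sum())
f=px(m); Q=plane(c,f,44)[:,:2]; d=Q-P0; r=np.hypot(*d.T)
h=(r>50)&(d[:,0]<0); hc=Q[h].mean(0); print('handle',hc,r[h].max(),h.sum(),'yaw of -x axis',np.degrees(np.arctan2(*(P0-hc)[::-1])), 'px',f[h].mean(0))
s=(r>44)&(d[:,0]>0); print('spout',Q[s].mean(0),r[s].max(),s.sum())
E
python3 cup.py
python3 - <<'E'
import sys; sys.path.insert(0,'.')
from h import *
for n,p,y in(('handle',(585,135,13),np.pi/2),('cupplace',(530,315,25),np.pi/2),('jar',(494,-137,16),np.pi/2),('jp',(451,-322,25),np.pi/2)):
    for yy in(y,-y):
        q=inverse_kinematics(p,R(yy)); print(n,yy,None if q is None else np.round(q,2))
E
```

```text
cup [645.41757103 135.71329123] 45.06964381833489 75
handle [581.27417585 134.24968791] 81.9702735151603 134 yaw of -x axis 1.307129811357142 px [263.97014925 184.55223881]
spout [682.89905166 138.10373261] 54.20113920177856 93
handle 1.5707963267948966 [-0.34  0.75  0.01  1.8  -0.02  0.6   1.26]
handle -1.5707963267948966 [-0.7   0.85  0.57  1.82 -0.69  0.69 -1.3 ]
cupplace 1.5707963267948966 [-0.6   0.75 -0.05  1.75  0.05  0.65  0.9 ]
cupplace -1.5707963267948966 [-0.98  0.83  0.54  1.77 -0.62  0.72 -1.68]
jar 1.5707963267948966 [ 0.13  0.65  0.03  2.03 -0.04  0.46  1.76]
jar -1.5707963267948966 [-0.13  0.7   0.39  2.04 -0.54  0.5  -0.91]
jp 1.5707963267948966 [ 0.46  0.68  0.07  1.92 -0.09  0.54  2.16]
jp -1.5707963267948966 [ 0.12  0.78  0.57  1.94 -0.7   0.63 -0.43]
```

```bash
cat >> h.py <<'E'
def swing(g): return 57*(0.995-np.sqrt(1-(g/114-0.0998)**2))
D=np.pi/180
WC=np.array([530,320.9]);WY=6.2*D; BC=np.array([526.4,-325.8]);BY=-2.7*D
def tr(c,y,p): return c+np.array([np.cos(y)*p[0]-np.sin(y)*p[1],np.sin(y)*p[0]+np.cos(y)*p[1]])
def pick(xy,z,yaw,up=150):
    movep([*xy,z+90],R(yaw)); movel([*xy,z],max_speed=150); clamp()
    s=read_state(); print('gap',s['finger_gap'],'F',s['gripper_force'],'eef',s['eef_pos'].round(1),'t',s['time'])
    movel([*xy,z+up],max_speed=200); print('gap after lift',read_state()['finger_gap'])
def down(xy,z,yaw,hi=70,lo=-3,guard=6):
    movep([*xy,z+hi],R(yaw)); movel([*xy,z+10],max_speed=120); wait(.2)
    hit=movel([*xy,z+lo],max_speed=25,guard=guard); s=read_state(); print('contact',hit,'z',s['eef_pos'].round(1),'want',z,'F',s['ft_force'].round(1),'t',s['time'])
def release(up=110):
    open_gripper(); p=read_state()['eef_pos']; movel([p[0],p[1],p[2]+up],max_speed=200)
def snap(n,tag):
    c=camera(n); cv2.imwrite(f'pics/{tag}.png',c['image']); return c
E
python3 - <<'E'
from h import *
a=1.3*D
g=np.array([645.4,135.7])-58*np.array([np.cos(a),np.sin(a)])
pick(g,13,np.pi/2+a,up=110)
c=snap('side','cuplift')
cv2.imwrite('pics/cl.png',cv2.resize(c['image'][100:260,190:400],None,fx=3,fy=3))
E
```

```text
gap 10.296898911846064 F 58.96806746721268 eef [587.5 134.4  13.2] t 3.825
gap after lift 10.473126494721154
```

View pics/cl.png

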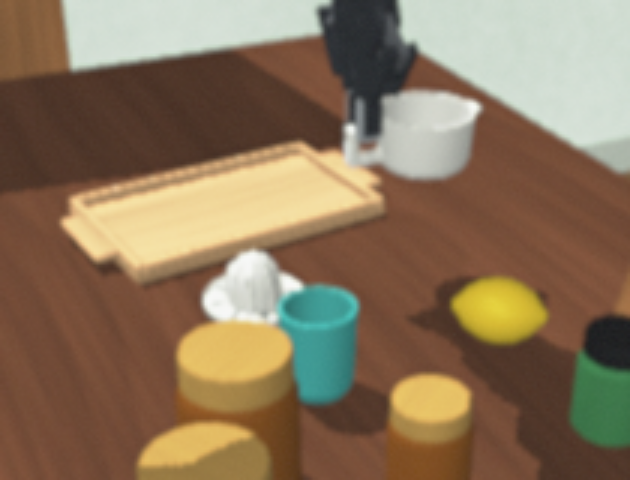

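The cup hangs level from its handle at crop (430,135). Next I place it, then look from the top to get its true centre for the reamer.

Run:
```python
from h import *
import pickle
p=tr(WC,WY,(58-58,0)); down(p,20,np.pi/2+WY); release(130)
p=np.array([483.2,137.9]); movep([*p,150],R(np.pi/2))
c=snap('top','cupplaced'); pickle.dump(c,open('t2.pkl','wb'))
print('expect cup',tr(WC,WY,(58,0)))
cv2.imwrite('pics/cp.png',cv2.resize(c['image'][110:290,120:330],None,fx=3,fy=3))
```

```text
contact True z [529.5 321.   19.9] want 20 F [-2.6 -1.4 13.7] t 6.6667
expect cup [587.66075591 327.16396263]
```

View pics/cp.png

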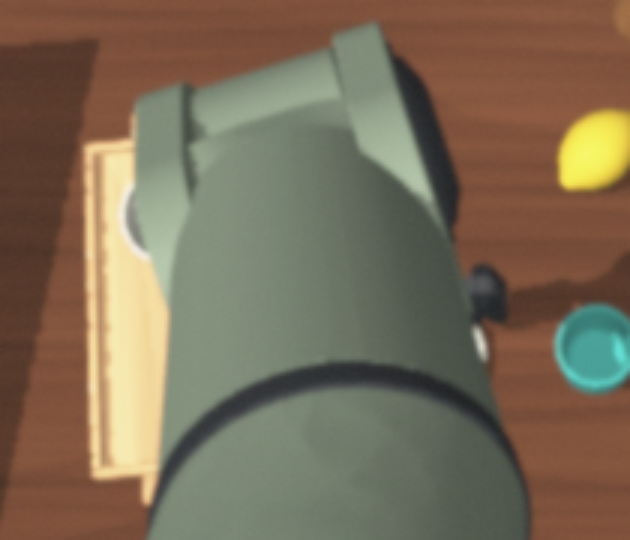

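The arm blocks the view: only the cup's left rim shows, at crop (130,215). I move the arm aside, measure, and crop once more.

Run:
```python
from h import *
import pickle
movep([500,-250,250],R(np.pi/2))
c=snap('top','cp2'); pickle.dump(c,open('t2.pkl','wb'))
C=cloud(c)
for b,z0 in(((150,140,235,285),38),((240,205,288,252),8)):
    k=C[b[1]:b[3],b[0]:b[2]].reshape(-1,3); k=k[(k[:,2]>z0)&(k[:,2]<62)]; print('hi pts',circ(k),k.mean(0).round(1),len(k),np.percentile(k[:,2],[10,50,90]).round(1))
    if z0==38: np.save('k.npy',k)
k=k if z0==38 else np.load('k.npy'); P0=np.array([587.7,327.2]); k=k[k[:,2]>49]
for _ in range(8):
    d=k[:,:2]-P0; r=np.hypot(*d.T); q=(abs(r-41)<6)&(abs(d[:,1])>10)
    A=np.c_[2*k[q,:2],np.ones(q.sum())]; s=np.linalg.lstsq(A,(k[q,:2]**2).sum(1),rcond=None)[0]; P0=s[:2]
print('cup rim centre depth',P0,np.sqrt(s[2]+P0@P0),q.sum())
m=mask(c,(0,0,90),(180,50,255),(150,140,235,285)).astype(np.uint8); m=cv2.morphologyEx(m,cv2.MORPH_CLOSE,np.ones((7,7)))
cn=max(cv2.findContours(m,cv2.RETR_EXTERNAL,cv2.CHAIN_APPROX_NONE)[0],key=cv2.contourArea)[:,0]
P=plane(c,cn,54)[:,:2]
for _ in range(8):
    d=P-P0; r=np.hypot(*d.T); q=(abs(r-42.5)<4)&(abs(d[:,1])>12)
    A=np.c_[2*P[q],np.ones(q.sum())]; s=np.linalg.lstsq(A,(P[q]**2).sum(1),rcond=None)[0]; P0=s[:2]
print('colour',P0,np.sqrt(s[2]+P0@P0),q.sum())
cv2.imwrite('pics/cp2c.png',cv2.resize(c['image'][120:290,130:300],None,fx=3.5,fy=3.5))
```

```text
hi pts [576.6 326.   63.3] [581.2 330.   49.9] 446 [41.4 51.  55.8]
hi pts [483.7 137.5  43.4] [481.4 136.8  22.8] 1075 [11.2 14.6 48.7]
cup rim centre depth [587.46014747 327.76179517] 40.55160473094685 167
colour [587.73258257 327.33103686] 42.930349854120216 68
```

View pics/cp2c.png

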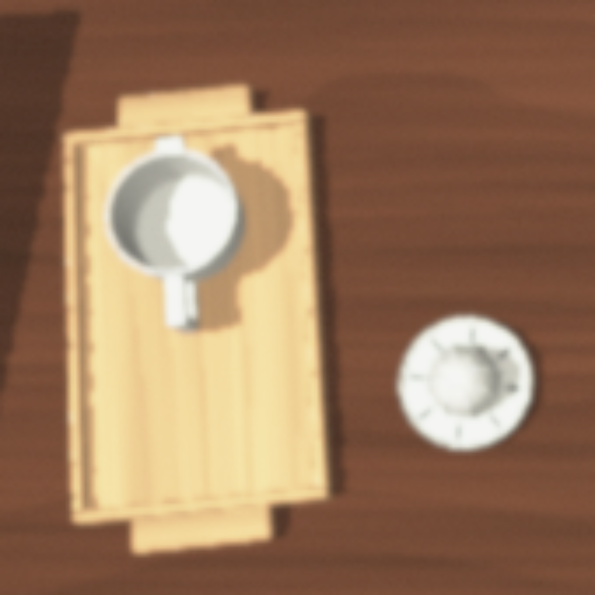

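The cup stands upright at crop (175,215), fully inside the tray, with its centre measured at (587.6, 327.5). Now the reamer.

Run:
```python
from h import *
pick((483.4,137.8),12,np.pi/2,up=140)
c=snap('side','rl'); cv2.imwrite('pics/rlc.png',cv2.resize(c['image'][80:240,190:400],None,fx=3,fy=3))
```

```text
gap 37.47661588766245 F 57.816289965994656 eef [483.7 137.8  13. ] t 13.35
gap after lift 37.28492448553056
```

View pics/rlc.png

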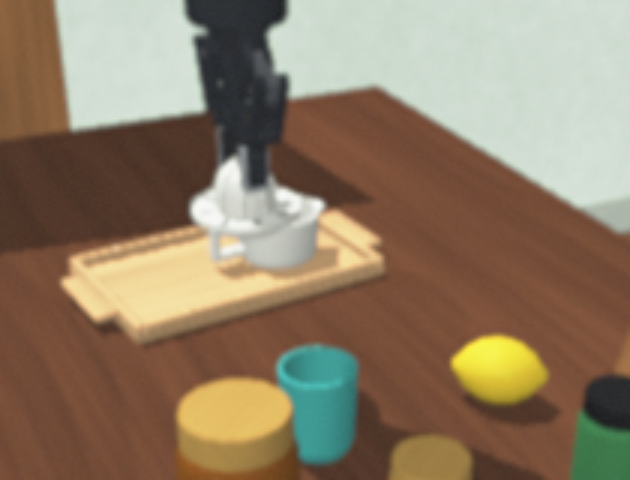

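The reamer is held at crop (245,195) and looks about level. Next I seat it.

Run:
```python
from h import *
down((587.6,327.5),59,np.pi/2,hi=90,lo=-4,guard=6); release(130)
movep([500,-200,250],R(np.pi/2))
c=snap('top','rs'); s=snap('side','rs2'); C=cloud(c)
k=C[140:230,150:235].reshape(-1,3); d=np.hypot(*(k[:,:2]-[587.6,327.5]).T)
r=k[(d>28)&(d<39)&(k[:,2]>40)]; A=np.c_[r[:,:2]-[587.6,327.5],np.ones(len(r))]; print('disc plane',np.linalg.lstsq(A,r[:,2],rcond=None)[0],len(r),'top',np.percentile(k[:,2],99.8))
a=cv2.resize(c['image'][130:230,140:240],None,fx=4,fy=4);b=cv2.resize(s['image'][120:220,205:305],None,fx=4,fy=4); cv2.imwrite('pics/rsc.png',np.hstack([a,b]))
```

```text
contact True z [587.8 327.6  59.4] want 59 F [-1.   0.1  7.4] t 16.575
disc plane [2.91052771e-03 6.00698716e-03 5.93084766e+01] 400 top 1090.5124768026437
```

View pics/rsc.png

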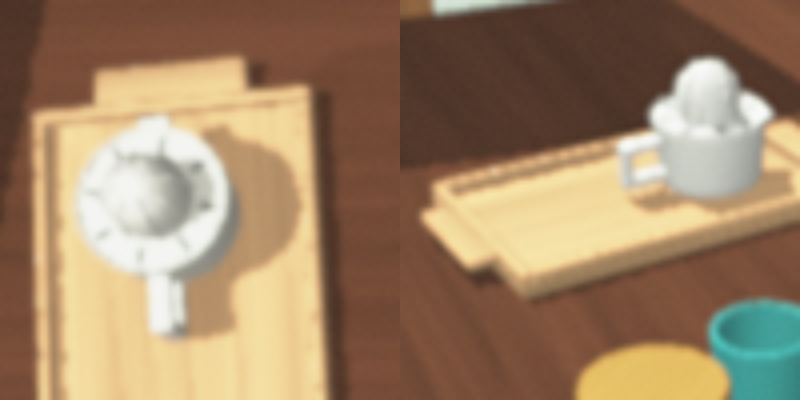

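The reamer is seated: its disc is level at z = 59.3 against 59 expected, shown at left (150,195) and right (708,100). Now the lemon, then the beaker.

Run:
```python
from h import *
pick((646.8,8.3),4,2.4377-np.pi/2,up=140)
p=tr(WC,WY,(-73,0)); down(p,11,np.pi/2+WY,hi=110,lo=-3,guard=5); wait(.3); release(130)
movep([500,-200,250],R(np.pi/2))
c=snap('top','ls')
m=mask(c,(22,130,90),(35,255,255),(140,190,240,290)); print('lemon',plane(c,px(m),34).mean(0), 'want',p,m.sum())
m=mask(c,(80,80,50),(100,255,255),(300,205,340,245),64);print('beaker rim circ',circ(plane(c,px(m),74)))
m=mask(c,(80,80,30),(100,255,255),(300,205,340,245))
k=cloud(c)[m]; k=k[k[:,2]>66]; print(circ(k),k.mean(0),len(k))
cv2.imwrite('pics/lsc.png',cv2.resize(c['image'][130:290,140:340],None,fx=3,fy=3))
```

```text
gap 50.61286531827917 F 59.98662593658082 eef [647.5   8.3   5.4] t 22.2917
gap after lift 50.336132490087046
contact True z [457.8 313.2  12.4] want 11 F [-1.9 -1.8 12.8] t 26.0833
lemon [458.26714792 315.35730285  34.        ] want [457.42697963 313.01604703] 593
beaker rim circ [483.2   9.4  29.9]
[410.9   8.  101.6] [482.76330194   8.16194323  86.88885911] 147
```

View pics/lsc.png

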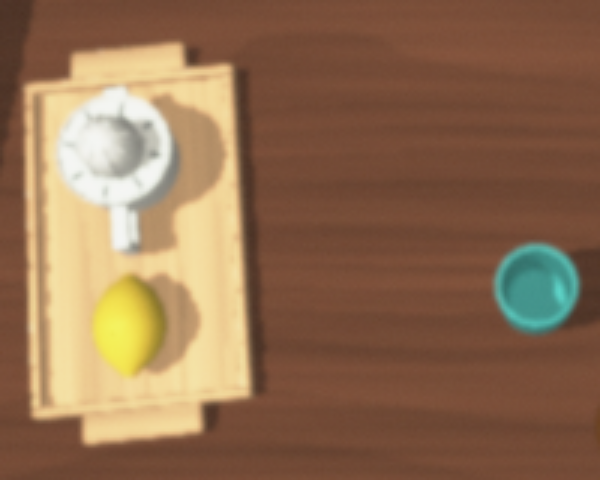

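The lemon lies at crop (128,325), beside the cup and clear of its handle. Now the beaker onto the saucer.

Run:
```python
from h import *
pick((483.2,9.3),18,np.pi/2,up=150)
down((578,-332.2),31,np.pi/2,hi=110,lo=-3,guard=6); wait(.2); release(130)
movep([500,250,250],R(np.pi/2))
c=snap('top','bs'); s=snap('side','bs2')
m=mask(c,(80,80,50),(100,255,255),(430,150,510,230),70);print('beaker rim',circ(plane(c,px(m),87)),np.percentile(cloud(c)[m][:,2],[50,95]))
m=mask(c,(0,0,120),(180,60,255),(430,150,510,230)).astype(np.uint8);print('saucer',circ(plane(c,px(m),24)))
m=mask(c,(15,90,90),(32,255,255),(365,200,402,240),60);print('jar',circ(plane(c,px(m),82)))
a=cv2.resize(c['image'][130:290,360:520],None,fx=2.5,fy=2.5);b=cv2.resize(s['image'][210:400,310:500],(400,400)); cv2.imwrite('pics/bsc.png',np.hstack([a,b]))
```

```text
gap 57.393284171011935 F 60.12803613632059 eef [484.1   9.1  19.2] t 31.7
gap after lift 58.02927776615041
contact True z [ 578.2 -332.3   32.3] want 31 F [-0.9  0.4  9.6] t 35.525
beaker rim [ 576.1 -329.5   32.5] [82.86777593 88.95840462]
saucer [ 577.8 -332.1   61. ]
jar [ 494.2 -138.6   28.9]
```

View pics/bsc.png

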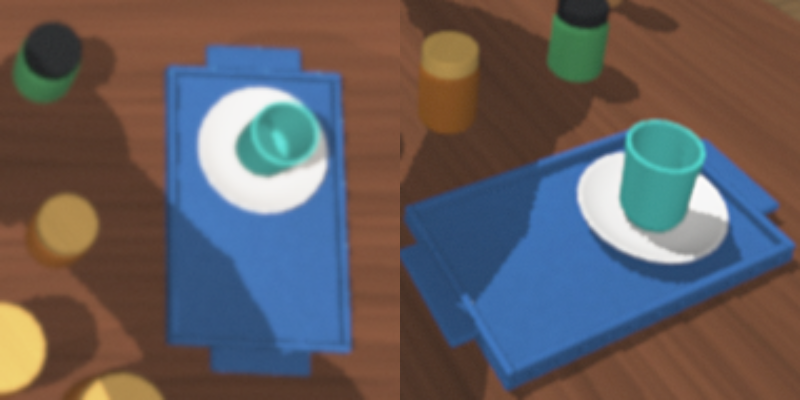

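The beaker stands upright in the middle of the saucer, at left (280,140) and right (660,180). Last is the honey jar.

Run:
```python
from h import *
pick((493.8,-137.4),14,np.pi/2,up=150)
p=tr(BC,BY,(-76,0)); down(p,21,np.pi/2+BY,hi=110,lo=-3,guard=6); wait(.2); release(150)
movep([500,100,300],R(np.pi/2)); wait(.5)
c=snap('top','js'); s=snap('side','js2')
m=mask(c,(15,90,60),(32,255,255),(415,200,515,290),60);print('jar',circ(plane(c,px(m),89)),'want',p,np.percentile(cloud(c)[m][:,2],[50,95]))
a=cv2.resize(c['image'][130:290,360:520],(400,400));b=cv2.resize(s['image'][210:400,310:500],(400,400)); cv2.imwrite('pics/jsc.png',np.hstack([a,b])); print(read_state()['time'],read_state()['finger_gap'])
```

```text
gap 56.15236188152131 F 59.782889261841774 eef [ 494.4 -137.6   15.2] t 41.8417
gap after lift 55.80381674496674
contact True z [ 450.7 -322.2   22.4] want 21 F [-1.8  3.2 13. ] t 45.125
jar [ 450.4 -317.3   28.3] want [ 450.4843695  -322.21990975] [88.61236453 91.85843888]
48.8667 85.36220929057662
```

View pics/jsc.png

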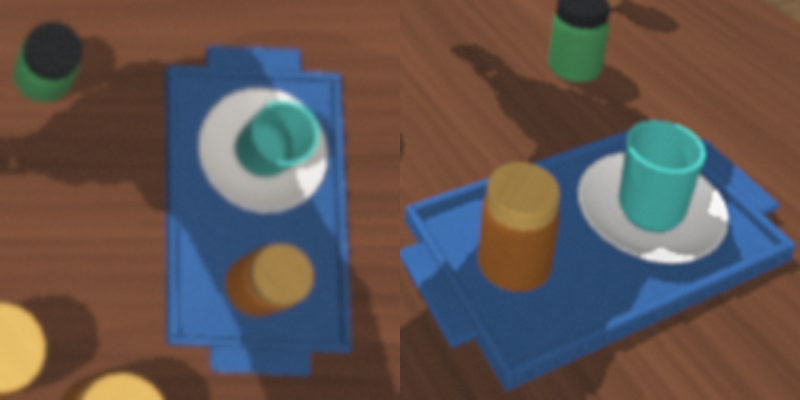

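View pics/js2.png

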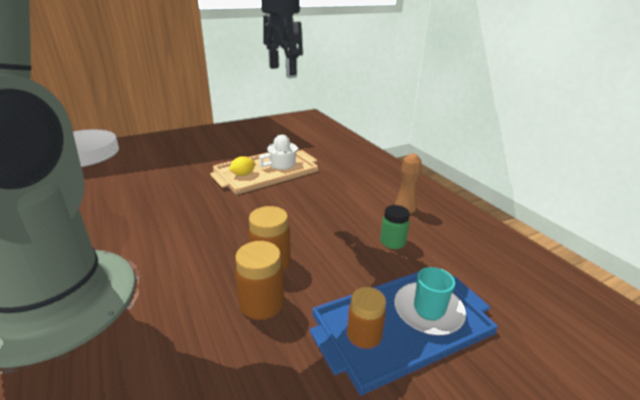

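Everything is in place. The jar stands upright on the tray floor at (367,318) beside the saucer, with the beaker at (434,293). The lemon kit is at (265,160), the green jar and mill have not moved, and the gripper is clear.

```bash
python3 -c "
from workcell import *
print(finish_job())"
```

```text
the job is handed in; nothing more can be done
None
```

Both trays are made up as asked and the job is handed in at about 49 s; the green jar and pepper mill stayed where they were, and the gripper is clear of everything.

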